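# Open the battery charging box on the workshop bench

## Task

Press down the release tab on the front of the battery charging box so that its sprung lid pops up, then push the lid over backwards until it lies fully open against its stop and stays there. Nothing needs to be gripped: leave the battery packs sitting in the box, do not shift or pick up the spray can, tape roll or mug, and finish with the robot clear of everything.

Things in the scene. Friction and masses are not known exactly. Their poses are not given: they have to be found in the camera images.
- charger: Grey plastic battery charging box screwed to the bench, 150 deep (x), 200 wide (y), 88 mm high; steel mounting strips at its sides, 252 mm over all. Origin: centre of its underside, on the bench. Own -x is its front (tab side, towards the robot), +x its back (hinge side). Position and yaw vary. The closed lid's top is 98 mm above the bench.
- lid (a joint): Lid angle, rad: 0 shut and hooked; once unhooked, its spring lifts it to about 0.85, where it rests; 1.57 upright; 1.95 fully open at its stop, leaning back past upright. From 0.85 on it must be pushed (under 2 N at its front edge); short of upright it sinks back to 0.85, past upright its own weight takes it slowly (damped hinge, about 1 s) to the stop, where it stays.
- lid_edge (a point): Middle of the lid's front edge face, half-way through its thickness; moves with the lid, 158 mm from the hinge axis. The lid is a flat plate, 158 (hinge to front edge) by 204 by 8 mm, about 150 g. The edge is 94 mm above the bench with the lid shut and about 210 mm with it popped up.
- lid_hinge (a point): Middle of the lid's hinge axis, 80 mm behind the box's origin along its own +x and 88 mm above the bench; the axis runs along the box's own y.
- tab (a joint): Release tab angle, rad: 0 at rest, 0.25 fully down (hard stop); it tips about its pivot as its pad is pressed and springs back when let go. The lid is unhooked at about 0.16 rad. At the pad this takes about 5 N and 6 mm (fully down about 6 N, 9 mm); a wide fingertip bears on the plate nearer the pivot and may need up to 10 N, over a shorter way (3 mm, fully down 5 mm).
- tab_pad (a point): Pressing point on the tab's flat top, 74 mm above the bench, 36 mm in front of its pivot; press straight down. The tab is a black plate, 50 wide (y) by 47 by 8 mm, at the middle of the box's front; its free end is 62 mm in front of the front wall. At the pivot, 13 mm in front of the wall, its 30 mm wide hook rises to 104 mm above the bench and over the lid's edge; do not press on that.
- pack_left: Loose black battery pack, 85 by 58 by 57 mm, 0.45 kg, standing in the box under the lid, on its +y side. Origin: centre of its underside. To be left alone.
- pack_right: The same on the box's -y side. To be left alone.
- spray_can: Bystander: can 66 mm across, 170 mm high, loose on the bench beside the box. Origin: centre of its underside.
- tape_roll: Bystander: roll of tape lying flat, 84 mm across, 48 mm high, loose on the bench beside the box. Origin: centre of its underside.
- mug: Bystander: white mug 80 mm across, 90 mm high, loose on the bench beside the box. Origin: centre of its underside.

How it is judged (in metres and radians):
On the way, in this order (a step that is already met when the one before it is completed fails the run):
1. the release tab is pressed down (value of joint tab above 0.08 rad).
2. the lid springs up (value of joint lid above 0.6 rad).
At the end, for the whole second after the job is handed in: The lid is at rest fully open (over 1.85 of 1.95 rad), the tab has sprung back (under 0.05 rad), the packs are within 20 mm and the can, tape roll and mug within 30 mm of where they began (value of joint lid above 1.85 rad and velocity of joint lid between -0.1 and 0.1 rad/s and value of joint tab below 0.05 rad and distance of each of pack_left, pack_right from where it was at the start of the episode below 0.02 m and distance of each of spray_can, tape_roll, mug from where it was at the start of the episode below 0.03 m); the robot touches nothing.
It fails at once if a battery pack is lifted or shifted more than 20 mm (distance of any of pack_left, pack_right from where it was at the start of the episode above 0.02 m).
It fails at once if the can, tape roll or mug is lifted, knocked over or shifted more than 30 mm (distance of any of spray_can, tape_roll, mug from where it was at the start of the episode above 0.03 m or angle between any of spray_can, tape_roll, mug's own z axis and vertical above 0.5 rad).
It also fails if it takes over 48 s, if anything falls off the work surface, if the arm or the gripper's body presses on something with over 40 N, if the wrist force passes 120 N, or if a joint passes its speed limit or range.

## Robot

A 6-joint arm with a two-finger parallel gripper is mounted at the origin on the work surface. World frame = base frame: x ahead of the robot, y to its left, z up, the work surface at z = 0. Lengths are in m, angles in degrees, forces in N, time in s.
With the tool pointing down it reaches from about 0.375 to 0.9 m from the base axis. Payload 3.1 kg.
Tool frame: the origin (TCP) lies at the very end of the fingers, on their centre line; the grasp point (between the pads) lies 19 mm behind it; z points along the fingers, y is the line along which they close (so a half turn about z gives the same grasp; the last joint's range is limited). The gripper opens to 87 mm and grips with 3 to 60 N. Pads are 19 mm wide; open, the fingers measure 117 mm over their backs; the gripper's body (75 mm by 190 mm) begins 51 mm behind the grasp point.
Start: joints at [61.221, 30.224, 82.088, -0, 67.689, -10.227], TCP at [0.199, 0.593, 0.223] pointing down, gripper open.
Joint ranges: [-176.69, 176.69], [-43.24, 126.21], [12.49, 139.97], [-82, 262], [0, 151.66], [-163.58, 163.58]. Speed limits (degrees/s): [159.86, 159.86, 180, 180, 180, 180].

## Interface

Orientations are given as a 3x3 rotation matrix whose columns are the frame's x, y, z axes.
In Python, from rig import bot gives the robot as it stands.
- The arm moves only by the tool move_arm, never from a script. Its argument "increments" is a list of rows, each an object with "xyz": the shift along the tool's x, y, z in mm, a list of three; "roll": the turn about the tool's z in rad; "grip": the opening in per cent of the stroke, from 0 (shut) to 100 (fully open). A call has 1 to 5 rows; each row shifts and turns the commanded pose from where the row before left it, along the tool's axes as they then stand; what a row does not reach is not made up. A row lasts 1/12 s, in which the tool goes at most 41.7 mm and 7.16 degrees, less where a joint would pass 70% of its speed; a pose out of reach is approached as far as the arm can. A call is refused whole if a number of a shift passes 41.7 or a number of a turn 0.125, either way. A call with a gripper value outside its range is refused whole. The fingers move at their own pace and stop on an object; the grip force is fixed at half the most. Time passes only in rows, so rows that do not move let the fingers close. It gives the time, the measured TCP pose, the force, the opening and the grip force at its end, in the units of the state.
- bot.read_state(): the state, without advancing time (a new reading comes with each control period).
- bot.capture(name): name is "scene" or "side" or "wrist"; returns (picture, depth): 420x560x3 uint8, red, green, blue; 420x560 float32, m along the optical axis (not along the pixel's ray), 0 where there is no reading.
- bot.camera_model(name): a dict with "intrinsics" (3x3 intrinsics, pixels), "rvec" (rotation vector, rad) and "tvec" (3), from world to camera coordinates, as OpenCV has them; the wrist camera has in their place "tool_from_camera" (4x4, takes a point from camera to tool coordinates, whose origin is the TCP and whose axes are the flange's). Camera axes: x right, y down, z forward; pixel columns grow to the right and rows downward; lengths in m; the calibration is good to about 2 mm. A picture is of the moment at which its call begins: read the wrist's pose just before it. camera_model takes no time and is no camera call.
- bot.hand_in(): hands the job in; it is judged then, once.
Trained networks look in the newest picture that a camera, given by its name, has taken for a name from the list of things; names that differ only in an ending like _2 or _b are one class to them, and where a whole thing is asked for, a point or a joint stands for the part that bears it (a point fixed in the world has none). Each returns a list of dicts, best first, with "conf" (0 to 1); they miss things now and then, are a little off and sometimes report something else, mostly with a low value. They report only what shows in the picture. A call takes as long as a camera call.
- bot.spot_in(label, camera): "at" ([x, y, z] in m, in the coordinates of the camera as it stood for that picture, good to about 4 mm: the middle of the surface that is visible of it).
- bot.trace(label, camera): "mask" (420x560 bool, what is visible of it).
The state is a dict: "time_s": time; "joint_positions": joint angles; "qvel": joint speeds; "tau": joint torques, N m; "position": TCP position; "tcp_rot": TCP orientation; "force": force on the tool from outside, world axes, zero at the start; "moment": the same for the moment, N m; "opening": opening from 0.0 (shut) to 1.0 (fully open); "grasp_force": force on a finger pad.
Only numpy, scipy, OpenCV 4.12 (cv2) and the standard library are available. Lean on these libraries where they do the work, as an engineer would, in place of code of your own. Each camera call takes 0.05 s, during which the arm holds its last target. There are 200 camera calls.

## Working session

There is one attempt and no reset: what is moved stays moved. The work goes in short steps, Python scripts to look and compute and a tool call to move; the robot and the scene stay as the last step left them, time stands still between calls to the robot, and variables do not carry over. Pictures are saved under pics/ and viewed, at most 10 in all, crops included, and the job is handed in when it is done.

Besides the shell and the picture viewer there is one more tool, called as name([rows], argument=value, ...), one row to a line, values as JSON. move_arm: Moves the arm, as the interface text tells. Its arguments: {"type":"object","properties":{"increments":{"type":"array"}},"required":["increments"]}

```bash
mkdir -p pics
cat > h.py <<'E'
from rig import bot
import numpy as np, cv2
def w(cam,p):
    m=bot.camera_model(cam); R=cv2.Rodrigues(np.array(m['rvec'],float))[0]
    return R.T@(np.array(p,float)-np.array(m['tvec'],float).ravel())
def cloud(cam,d,mask=None):
    m=bot.camera_model(cam); K=np.array(m['intrinsics']); R=cv2.Rodrigues(np.array(m['rvec'],float))[0]
    ok=d>0
    if mask is not None: ok&=mask
    v,u=np.nonzero(ok); z=d[ok]
    P=np.c_[(u-K[0,2])/K[0,0]*z,(v-K[1,2])/K[1,1]*z,z]
    return (P-np.array(m['tvec'],float).ravel())@R
E
python3 - <<'E'
from h import *
ims=[]
for c in ['scene','side']:
    im,d=bot.capture(c); ims.append(im)
    for l in ['charger','lid','lid_edge','tab','tab_pad','lid_hinge','spray_can','tape_roll','mug']:
        r=bot.spot_in(l,c)
        print(c,l,[(np.round(w(c,q['at']),3),round(q['conf'],2)) for q in r[:2]])
    for l in ['lid','tab']:
        t=bot.trace(l,c)
        if t:
            P=cloud(c,d,t[0]['mask']); print(l,len(P),np.percentile(P,[2,50,98],axis=0).round(3).tolist())
            P=P[abs(P[:,2]-(.098 if l=='lid' else .074))<.006]
            if len(P)>20: print(cv2.minAreaRect((P[:,:2]*1000).astype(np.float32)))
cv2.imwrite('pics/a.png',cv2.resize(np.hstack(ims),(800,300))[:,:,::-1])
s=bot.read_state(); print(s['time_s'],s['position'],s['tcp_rot'],s['force'])
E
```

```text
scene charger [(array([0.563, 0.046, 0.1  ]), 0.25)]
scene lid [(array([0.564, 0.046, 0.098]), 0.7)]
scene lid_edge [(array([0.566, 0.046, 0.098]), 0.8)]
scene tab [(array([0.446, 0.072, 0.073]), 0.63), (array([0.584, 0.048, 0.099]), 0.44)]
scene tab_pad [(array([0.562, 0.049, 0.102]), 0.65), (array([0.443, 0.07 , 0.071]), 0.47)]
scene lid_hinge [(array([0.586, 0.038, 0.1  ]), 0.82), (array([0.563, 0.046, 0.1  ]), 0.3)]
scene spray_can [(array([ 0.597, -0.185,  0.134]), 0.68)]
scene tape_roll [(array([ 0.436, -0.142,  0.043]), 0.72)]
scene mug [(array([0.657, 0.262, 0.054]), 0.93)]
lid 4376 [[0.472, -0.054, 0.095], [0.562, 0.045, 0.098], [0.642, 0.149, 0.102]]
((556.0298461914062, 47.43479919433594), (204.23268127441406, 160.70001220703125), 75.27374267578125)
tab 185 [[0.423, 0.053, 0.071], [0.444, 0.071, 0.075], [0.484, 0.099, 0.106]]
((439.84271240234375, 76.75668334960938), (47.10353469848633, 36.63505935668945), 75.11244201660156)
side charger [(array([0.538, 0.088, 0.097]), 0.82), (array([ 0.431, -0.13 ,  0.039]), 0.18)]
side lid [(array([0.554, 0.055, 0.1  ]), 0.61)]
side lid_
[... 285 characters left out ...]
2, -0.131,  0.04 ]), 0.71), (array([0.556, 0.055, 0.101]), 0.54)]
side mug [(array([0.658, 0.262, 0.056]), 0.96)]
lid 4972 [[0.47, -0.053, 0.095], [0.552, 0.056, 0.1], [0.641, 0.153, 0.104]]
((556.0906372070312, 48.85846710205078), (205.50320434570312, 164.6296844482422), 76.53366088867188)
tab 665 [[0.421, 0.042, 0.018], [0.456, 0.075, 0.076], [0.485, 0.103, 0.107]]
((451.73663330078125, 72.54085540771484), (59.0456428527832, 63.88847732543945), 76.05052947998047)
1.2 [0.19882728 0.59251659 0.22253147] [[-9.48037025e-01  3.18160023e-01 -5.76489706e-06]
 [ 3.18160023e-01  9.48037025e-01 -4.37353510e-06]
 [ 4.07385183e-06 -5.98043298e-06 -1.00000000e+00]] [-0.52772203 -0.8613409  -0.15187066]
```

View pics/a.png

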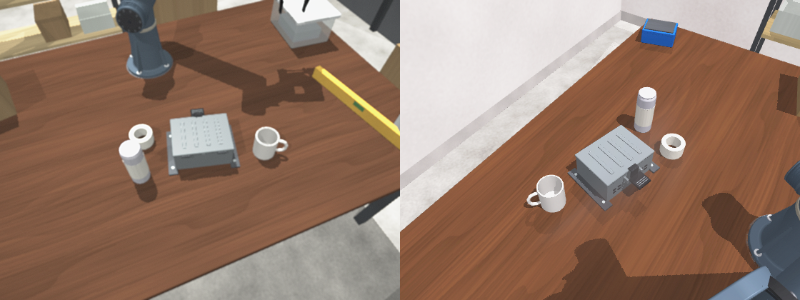

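The scene view shows the box centre at about (203,140), with the tab in front at (197,112), the can and tape to its left and the mug to its right. The lid and tab rectangles agree: origin about (0.555, 0.048), yaw about -14.3°, pad about (0.435, 0.079, 0.074). I'll align the tool's y with the box's y, shut the fingers and go above the pad.

move_arm([
  {"xyz": [0,0,0],"roll": -0.074,"grip": 0},
  {"xyz": [-23.6,-29.3,0],"roll": 0,"grip": 0},
  {"xyz": [-23.6,-29.3,0],"roll": 0,"grip": 0},
  {"xyz": [-23.6,-29.3,0],"roll": 0,"grip": 0},
  {"xyz": [-23.6,-29.3,0],"roll": 0,"grip": 0},
])

```text
time_s: 1.62
position: [0.2615, 0.4543, 0.2226]
tcp_rot: [[-0.969, 0.246, 0.0], [0.246, 0.969, 0.0], [-0.0, 0.0, -1.0]]
force: [1.5, -1.3, 0.5]
opening: 0.706
grasp_force: 0.0
```

move_arm([
  {"xyz": [-23.6,-29.3,0],"roll": 0,"grip": 0},
  {"xyz": [-23.6,-29.3,0],"roll": 0,"grip": 0},
  {"xyz": [-23.6,-29.3,0],"roll": 0,"grip": 0},
  {"xyz": [-23.6,-29.3,0],"roll": 0,"grip": 0},
  {"xyz": [-23.6,-29.3,0],"roll": 0,"grip": 0},
])

```text
time_s: 2.03
position: [0.34, 0.283, 0.2229]
tcp_rot: [[-0.969, 0.247, 0.001], [0.247, 0.969, 0.0], [-0.001, 0.001, -1.0]]
force: [1.1, 0.9, 0.1]
opening: 0.324
grasp_force: 0.0
```

Run:
```python
from h import *
s=bot.read_state(); print(s['time_s'],s['position'],s['tcp_rot'].round(3) if hasattr(s['tcp_rot'],'round') else s['tcp_rot'],s['opening'])
print(np.round(bot.camera_model('wrist')['tool_from_camera'],3))
```

```text
2.0333 [0.33996281 0.28297356 0.22285054] [[-0.969  0.247  0.001]
 [ 0.247  0.969  0.   ]
 [-0.001  0.001 -1.   ]] 0.3236599244662206
[[ 0.    -0.956 -0.294  0.081]
 [ 1.     0.     0.     0.002]
 [-0.    -0.294  0.956 -0.162]
 [ 0.     0.     0.     1.   ]]
```

move_arm([
  {"xyz": [-23.6,-29.2,0],"roll": 0,"grip": 0},
  {"xyz": [-23.6,-29.2,0],"roll": 0,"grip": 0},
  {"xyz": [-23.6,-29.2,0],"roll": 0,"grip": 0},
  {"xyz": [-23.6,-29.2,0],"roll": 0,"grip": 0},
  {"xyz": [-23.6,-29.2,0],"roll": 0,"grip": 0},
])

```text
time_s: 2.45
position: [0.4183, 0.1121, 0.2229]
tcp_rot: [[-0.969, 0.247, 0.001], [0.247, 0.969, 0.0], [-0.001, 0.0, -1.0]]
force: [1.0, 0.2, 1.0]
opening: 0.023
grasp_force: 0.0
```

move_arm([
  {"xyz": [-22.0,-28.0,0],"roll": 0,"grip": 0},
  {"xyz": [0,0,40],"roll": 0,"grip": 0},
  {"xyz": [0,0,40],"roll": 0,"grip": 0},
  {"xyz": [0,0,30],"roll": 0,"grip": 0},
  {"xyz": [0,0,10],"roll": 0,"grip": 0},
])

```text
time_s: 2.87
position: [0.4299, 0.0808, 0.0993]
tcp_rot: [[-0.969, 0.249, -0.006], [0.249, 0.969, 0.0], [0.006, -0.001, -1.0]]
force: [0.3, 0.9, -0.4]
opening: 0.004
grasp_force: 0.0
```

Run:
```python
from h import *
im,d=bot.capture('side'); cv2.imwrite('pics/b.png',cv2.resize(im[150:330,180:420],(800,600),interpolation=2)[:,:,::-1])
r=bot.spot_in('tab_pad','side'); print([(np.round(w('side',q['at']),3),round(q['conf'],2)) for q in r[:2]])
s=bot.read_state(); print(s['time_s'],s['position'],s['opening'],s['force'])
```

```text
[(array([0.432, 0.079, 0.077]), 0.76)]
2.9667 [0.43067174 0.08111301 0.10068941] 0.002482540202324242 [ 0.6156361  -0.02147452  0.64840595]
```

View pics/b.png

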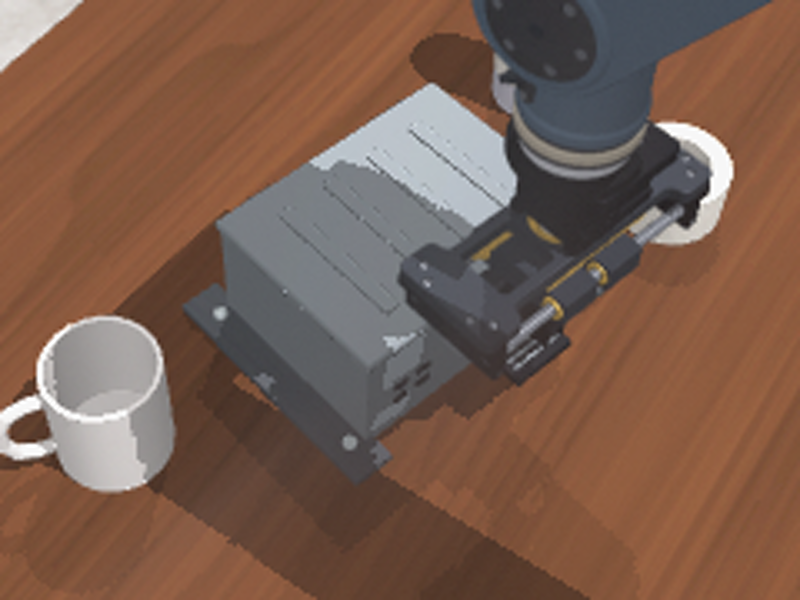

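The shut fingers stand over the tab at about (540,350), clear of the lid and hook. Next I'll press down.

move_arm([
  {"xyz": [-2,0,15],"roll": 0,"grip": 0},
  {"xyz": [0,0,9],"roll": 0,"grip": 0},
  {"xyz": [0,0,4],"roll": 0,"grip": 0},
  {"xyz": [0,0,3],"roll": 0,"grip": 0},
  {"xyz": [0,0,2],"roll": 0,"grip": 0},
])

```text
time_s: 3.38
position: [0.4346, 0.0809, 0.0704]
tcp_rot: [[-0.969, 0.247, 0.002], [0.247, 0.969, -0.0], [-0.002, 0.0, -1.0]]
force: [-0.5, -0.5, 6.2]
opening: 0.005
grasp_force: 3.0
```

move_arm([
  {"xyz": [0,0,2],"roll": 0,"grip": 0},
  {"xyz": [0,0,1],"roll": 0,"grip": 0},
  {"xyz": [0,0,0],"roll": 0,"grip": 0},
  {"xyz": [0,0,0],"roll": 0,"grip": 0},
])

```text
time_s: 3.72
position: [0.4347, 0.0809, 0.0679]
tcp_rot: [[-0.969, 0.247, 0.002], [0.247, 0.969, -0.0], [-0.002, 0.0, -1.0]]
force: [-1.9, 0.1, 8.7]
opening: 0.004
grasp_force: 3.9
```

Run:
```python
from h import *
im,d=bot.capture('side'); cv2.imwrite('pics/c.png',cv2.resize(im[120:330,140:420],(800,600),interpolation=2)[:,:,::-1])
for l in ['lid_edge','lid']:
  r=bot.spot_in(l,'side'); print(l,[(np.round(w('side',q['at']),3),round(q['conf'],2)) for q in r[:2]])
s=bot.read_state(); print(s['time_s'],s['position'],s['force'])
```

```text
lid_edge [(array([0.568, 0.069, 0.141]), 0.66)]
lid [(array([0.571, 0.067, 0.142]), 0.61)]
3.8667 [0.43467522 0.08086274 0.06802408] [-0.70541792 -0.05467454  8.02596864]
```

View pics/c.png

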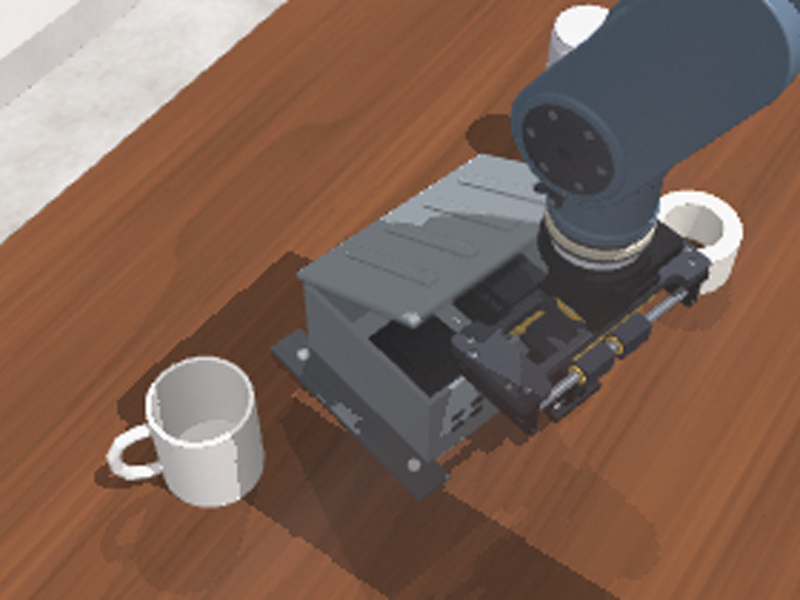

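The lid is unhooked and rising, with its front edge near (410,320). I'll let it come up while lifting straight off the tab to about z 0.185.

move_arm([
  {"xyz": [0,0,-15],"roll": 0,"grip": 0},
  {"xyz": [0,0,-25],"roll": 0,"grip": 0},
  {"xyz": [0,0,-30],"roll": 0,"grip": 0},
  {"xyz": [0,0,-30],"roll": 0,"grip": 0},
  {"xyz": [0,0,-22],"roll": 0,"grip": 0},
])

```text
time_s: 4.28
position: [0.4348, 0.0809, 0.1916]
tcp_rot: [[-0.969, 0.247, 0.004], [0.247, 0.969, -0.0], [-0.004, 0.001, -1.0]]
force: [1.3, -0.2, -0.4]
opening: 0.004
grasp_force: 0.0
```

move_arm([
  {"xyz": [0,0,0],"roll": 0,"grip": 0},
  {"xyz": [0,0,0],"roll": 0,"grip": 0},
  {"xyz": [0,0,0],"roll": 0,"grip": 0},
  {"xyz": [0,0,0],"roll": 0,"grip": 0},
  {"xyz": [0,0,0],"roll": 0,"grip": 0},
])

```text
time_s: 4.7
position: [0.4331, 0.0808, 0.1875]
tcp_rot: [[-0.969, 0.247, -0.003], [0.247, 0.969, 0.0], [0.003, -0.001, -1.0]]
force: [-0.3, 0.5, -0.2]
opening: 0.004
grasp_force: 0.0
```

Run:
```python
from h import *
for c in ['side','scene']:
    im,d=bot.capture(c)
    if c=='side': cv2.imwrite('pics/d.png',cv2.resize(im[120:330,140:420],(800,600),interpolation=2)[:,:,::-1])
    t=bot.trace('lid',c)
    if t:
        P=cloud(c,d,t[0]['mask'])-[.555,.048,0]; a=-np.radians(14.3); X=np.c_[P[:,0]*np.cos(a)+P[:,1]*np.sin(a),-P[:,0]*np.sin(a)+P[:,1]*np.cos(a),P[:,2]]
        print(c,t[0]['conf'],np.percentile(X,[2,25,50,75,98],axis=0).round(3).tolist(), np.degrees(np.arctan2(np.median(X[:,2])-.093,.08-np.median(X[:,0]))))
s=bot.read_state(); print(s['time_s'],s['position'],s['force'])
```

```text
side 0.87 [[-0.021, -0.087, 0.104], [-0.015, -0.034, 0.146], [0.011, 0.025, 0.183], [0.043, 0.068, 0.209], [0.079, 0.102, 0.214]] 52.528530152163654
scene 0.83 [[-0.019, -0.098, 0.095], [0.005, -0.052, 0.125], [0.032, -0.001, 0.155], [0.058, 0.05, 0.185], [0.083, 0.097, 0.21]] 52.24517034736479
4.9 [0.43366663 0.08078607 0.18785386] [ 0.15746712 -0.36626927 -0.38305974]
```

View pics/d.png

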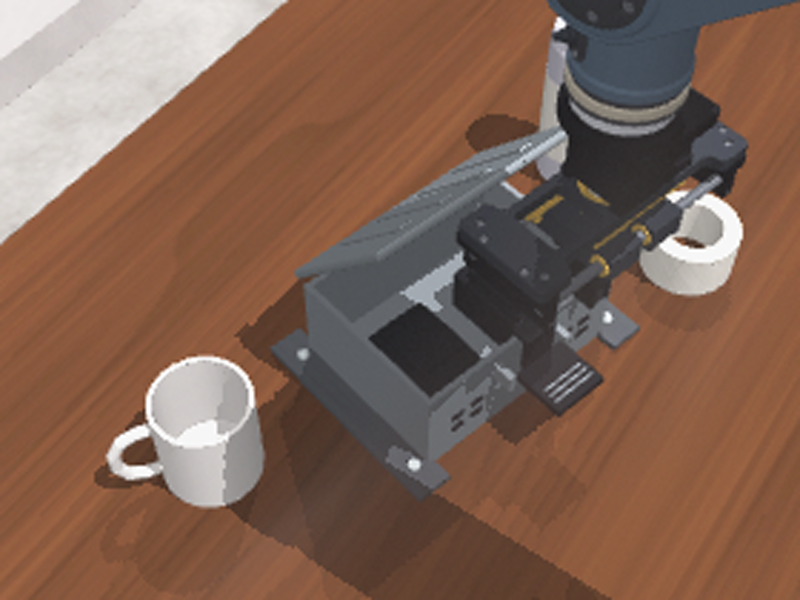

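The lid is popped up to about 0.88 rad, with its edge near (560,135), at box x -22 mm and z 210 mm. The fingertip, at z 188 mm, is in front of and below the edge. I'll push backwards along tool -x and rise gently.

move_arm([
  {"xyz": [-20,0,0],"roll": 0,"grip": 0},
  {"xyz": [-22,0,0],"roll": 0,"grip": 0},
  {"xyz": [-22,0,0],"roll": 0,"grip": 0},
  {"xyz": [-18,0,0],"roll": 0,"grip": 0},
  {"xyz": [-10,0,0],"roll": 0,"grip": 0},
])

```text
time_s: 5.32
position: [0.5245, 0.0576, 0.1883]
tcp_rot: [[-0.969, 0.248, -0.001], [0.248, 0.969, 0.0], [0.001, -0.0, -1.0]]
force: [-1.1, 0.6, 0.6]
opening: 0.003
grasp_force: 1.0
```

move_arm([
  {"xyz": [-10,0,-3],"roll": 0,"grip": 0},
  {"xyz": [-10,0,-3],"roll": 0,"grip": 0},
  {"xyz": [-10,0,-3],"roll": 0,"grip": 0},
  {"xyz": [-10,0,-3],"roll": 0,"grip": 0},
  {"xyz": [-10,0,-3],"roll": 0,"grip": 0},
])

```text
time_s: 5.73
position: [0.5709, 0.0458, 0.2031]
tcp_rot: [[-0.969, 0.247, -0.002], [0.247, 0.969, 0.0], [0.003, -0.0, -1.0]]
force: [-0.5, -0.0, -0.1]
opening: 0.005
grasp_force: 0.3
```

move_arm([
  {"xyz": [-10,0,-3],"roll": 0,"grip": 0},
  {"xyz": [-10,0,-3],"roll": 0,"grip": 0},
  {"xyz": [-10,0,-3],"roll": 0,"grip": 0},
  {"xyz": [-10,0,-2],"roll": 0,"grip": 0},
  {"xyz": [-10,0,-2],"roll": 0,"grip": 0},
])

```text
time_s: 6.15
position: [0.6196, 0.0334, 0.216]
tcp_rot: [[-0.969, 0.247, -0.002], [0.247, 0.969, 0.0], [0.002, -0.0, -1.0]]
force: [-0.1, -0.2, -1.0]
opening: 0.008
grasp_force: 0.1
```

Run:
```python
from h import *
im,d=bot.capture('side'); cv2.imwrite('pics/e.png',cv2.resize(im[90:330,110:430],(800,600),interpolation=2)[:,:,::-1])
s=bot.read_state(); print(s['time_s'],s['position'],s['force'])
```

```text
6.2 [0.6222651  0.0326278  0.21653597] [ 2.53893295 -0.04885531  0.79231992]
```

View pics/e.png

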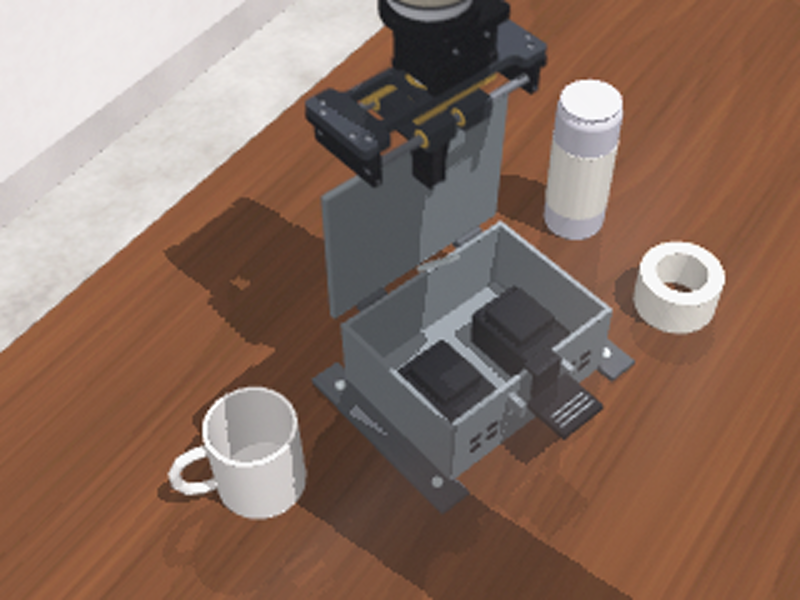

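The lid is about upright, with the finger on its underside at (430,180). I'll push on past upright.

move_arm([
  {"xyz": [-10,0,0],"roll": 0,"grip": 0},
  {"xyz": [-10,0,0],"roll": 0,"grip": 0},
  {"xyz": [-10,0,0],"roll": 0,"grip": 0},
  {"xyz": [-8,0,0],"roll": 0,"grip": 0},
  {"xyz": [0,0,0],"roll": 0,"grip": 0},
])

```text
time_s: 6.62
position: [0.6578, 0.0235, 0.2161]
tcp_rot: [[-0.969, 0.248, 0.001], [0.248, 0.969, -0.0], [-0.001, -0.0, -1.0]]
force: [0.7, -0.6, -0.8]
opening: 0.008
grasp_force: 0.0
```

move_arm([
  {"xyz": [0,0,0],"roll": 0,"grip": 0},
  {"xyz": [0,0,0],"roll": 0,"grip": 0},
  {"xyz": [0,0,0],"roll": 0,"grip": 0},
  {"xyz": [20,0,0],"roll": 0,"grip": 0},
  {"xyz": [30,0,0],"roll": 0,"grip": 0},
])

```text
time_s: 7.03
position: [0.61, 0.0356, 0.2166]
tcp_rot: [[-0.969, 0.248, 0.003], [0.248, 0.969, -0.001], [-0.003, 0.0, -1.0]]
force: [-0.4, -0.5, 0.7]
opening: 0.008
grasp_force: 0.0
```

move_arm([
  {"xyz": [30,0,-10],"roll": 0,"grip": 0},
  {"xyz": [30,0,-20],"roll": 0,"grip": 0},
  {"xyz": [30,0,-20],"roll": 0,"grip": 0},
  {"xyz": [30,0,0],"roll": 0,"grip": 0},
  {"xyz": [0,0,0],"roll": 0,"grip": 0},
])

```text
time_s: 7.45
position: [0.4854, 0.0678, 0.2674]
tcp_rot: [[-0.969, 0.246, -0.005], [0.246, 0.969, 0.001], [0.005, -0.0, -1.0]]
force: [-0.9, 0.5, -0.8]
opening: 0.005
grasp_force: 0.0
```

move_arm([
  {"xyz": [0,0,0],"roll": 0,"grip": 0},
  {"xyz": [0,0,0],"roll": 0,"grip": 0},
  {"xyz": [0,0,0],"roll": 0,"grip": 0},
  {"xyz": [0,0,0],"roll": 0,"grip": 0},
  {"xyz": [0,0,0],"roll": 0,"grip": 0},
])

```text
time_s: 7.87
position: [0.4929, 0.0656, 0.2661]
tcp_rot: [[-0.969, 0.248, -0.0], [0.248, 0.969, -0.0], [0.0, -0.0, -1.0]]
force: [0.2, 0.0, -0.6]
opening: 0.005
grasp_force: 0.0
```

Run:
```python
from h import *
for c in ['side','scene']:
    im,d=bot.capture(c)
    if c=='side': cv2.imwrite('pics/f.png',cv2.resize(im[90:330,110:430],(800,600),interpolation=2)[:,:,::-1])
    for l in ['spray_can','tape_roll','mug']:
        r=bot.spot_in(l,c); print(c,l,[(np.round(w(c,q['at']),3),round(q['conf'],2)) for q in r[:2]])
    t=bot.trace('lid',c)
    if t:
        P=cloud(c,d,t[0]['mask'])-[.555,.048,0]; a=-np.radians(14.3); X=np.c_[P[:,0]*np.cos(a)+P[:,1]*np.sin(a),P[:,2]]
        X=X[(X[:,1]>.12)]; print(c,len(X),np.polyfit(X[:,1],X[:,0],1), np.percentile(X,[2,50,98],axis=0).round(3).tolist())
s=bot.read_state(); print(s['time_s'],s['position'],s['force'])
```

```text
side spray_can [(array([ 0.553, -0.164,  0.056]), 0.67)]
side tape_roll [(array([ 0.432, -0.128,  0.037]), 0.66)]
side mug [(array([0.657, 0.261, 0.056]), 0.71)]
side 3362 [0.25813124 0.07214759] [[0.095, 0.123], [0.123, 0.19], [0.142, 0.235]]
scene spray_can [(array([ 0.602, -0.184,  0.133]), 0.98)]
scene tape_roll [(array([ 0.435, -0.144,  0.042]), 0.68)]
scene mug [(array([0.654, 0.262, 0.056]), 0.62)]
scene 1509 [0.36298459 0.0609157 ] [[0.105, 0.123], [0.135, 0.2], [0.146, 0.234]]
8.3667 [0.49214911 0.06594687 0.26655889] [-0.40929898  0.14715821  0.21454479]
```

View pics/f.png

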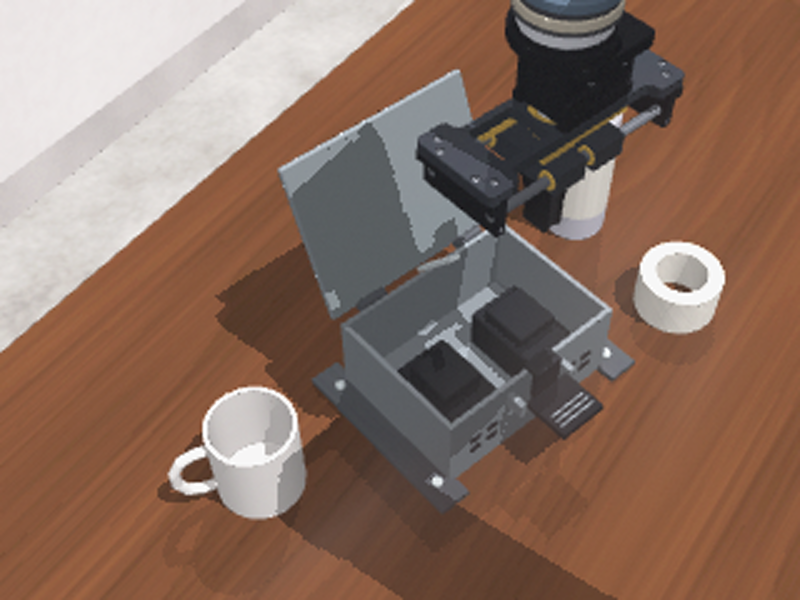

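The lid leans back past upright, with its edge from (285,170) to (460,75). Its top is at z 235 mm and box x about 140 mm, which is what 1.95 rad gives. The tab, packs and bystanders are in place and the robot is clear.

move_arm([
  {"xyz": [10,0,-20],"roll": 0,"grip": 0},
  {"xyz": [0,0,0],"roll": 0,"grip": 0},
  {"xyz": [0,0,0],"roll": 0,"grip": 0},
  {"xyz": [0,0,0],"roll": 0,"grip": 0},
  {"xyz": [0,0,0],"roll": 0,"grip": 0},
])

```text
time_s: 8.78
position: [0.4824, 0.0684, 0.286]
tcp_rot: [[-0.969, 0.247, -0.001], [0.247, 0.969, 0.0], [0.001, -0.0, -1.0]]
force: [-0.3, -0.7, 0.1]
opening: 0.007
grasp_force: 0.0
```

```bash
python3 -c "
from rig import bot
print(bot.hand_in())"
```

```text
the job is handed in; nothing more can be done
None
```

I pressed the tab, the lid popped up, and I pushed it back to its stop at about 1.95 rad; the packs, can, tape roll and mug looked undisturbed, and the job was handed in at about 9 s with the robot clear (no verdict was returned).

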